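# Clear the bottle and press the gauge's protective cap home

### The job

The protective cap of the plug gauge has been left drawn back on its stand, and a small bottle stands in its way. Take the bottle off the stand and set it upright on the bare table top, then push the cap fully home over the gauge's nose until it clicks against the collar. Do not tip the bottle over, and leave the timer, the tape roll and the weight where they are.

Things in the scene. Friction and masses are not known exactly. Their poses are not given: they have to be found in the camera images.
- gauge_stand: Fixed grey plate 90 x 290 x 10 mm (x, y, z) carrying a plug gauge along its own y, axis 48 mm above the table. Origin: centre of underside. Dark handle 31 mm dia in two cradles (top z 53) at y -130 to -52 mm; collar 44 mm dia, y -52 to -42; nose 24 mm dia, y -42 to -12. Two guide rails at x = -37 and +37 mm, top z 18, on the +y half; rail end stops at y 138 to 144, top z 26.
- end_cap (a joint): How far (m) the cap is drawn back along the stand's +y: 0 = fully home, rim at the collar; most 0.112. It slides easily, but over the last 13 mm it must be forced past a spring ball on top of the nose (6 to 8 N); past the middle the ball snaps it home, short of that it stays open.
- cap_grip (a point): Point on the cap's axis, 48 mm above the table, 32 mm from its open rim (-y end), 28 mm from its closed outer end (+y). The cap is a grey ribbed cylinder, 48 mm dia, 60 mm long along the stand's y (top 72 mm above the table), on a carriage plate 82 mm wide (x), 48 mm long, upper face 24 mm above the table. Grip it across x from above or push its outer end.
- cap_end (a point): Centre of the closed outer end face of the cap (48 mm diameter), 48 mm above the table.
- nose_tip (a point): Centre of the free end face of the gauge's nose, 48 mm above the table.
- bottle: Small closed white plastic bottle with a screw cap, 44 mm diameter, 66 mm tall. Origin: centre of its underside; z up along it. It starts upright on the stand's plate between nose and cap.
- timer: Bystander: white timer with buttons, 62 x 68 x 22 mm, lying behind the handle end of the stand. Origin: centre of the underside.
- tape_roll: Bystander: roll of tape lying flat, 98 mm diameter, 18 mm high, behind the cap end of the stand. Origin: centre of the underside.
- weight: Bystander: steel calibration weight with a knob, 33 mm diameter, 48 mm high, standing beyond the cap end of the stand. Origin: centre of the underside.
Mind the look-alikes: they are no part of the job. What is meant by the bottle is not pink, and is the larger of those in its own colour.

How it is judged:
On the way, in this order (a step that is already met when the one before it is completed fails the run):
1. the bottle stands upright on the bare table top, off the stand (height (world z) of bottle below 0.005 m and angle between bottle's own z axis and vertical below 0.15 rad and contact force between bottle and gauge_stand below 0.1 N and contact force between bottle and the fingers below 0.1 N), for 0.2 s.
2. the cap is pressed home past its spring ball (value of joint end_cap below 0.003 m), for 0.2 s.
At the end, for the whole second after the job is handed in: The cap is within 3 mm of fully home; the bottle stands upright (within 0.15 rad) and at rest on the table top itself (underside within 5 mm of it), not touching the stand (value of joint end_cap below 0.003 m and height (world z) of bottle between -0.005 and 0.005 m and angle between bottle's own z axis and vertical below 0.15 rad and linear speed of bottle below 0.02 m/s and contact force between bottle and gauge_stand below 0.1 N).
It fails at once if the bottle is tipped over (more than 0.7 rad) (angle between bottle's own z axis and vertical above 0.7 rad).
It fails at once if the timer, the tape roll or the weight is moved by more than 30 mm (distance of any of timer, tape_roll, weight from where it was at the start of the episode above 0.03 m).
It also fails if it takes over 48 s, if anything falls off the work surface, if the arm or the gripper's body presses on something with over 40 N, if the wrist force passes 120 N, or if a joint passes its speed limit or range.

### The arm

A 6-joint arm with a two-finger parallel gripper is mounted at the origin on a cart in front of the work surface, level with it; the furniture and walls round the work are solid. World frame = base frame: x ahead of the robot, y to its left, z up, the work surface at z = 0. Lengths are in m, angles in rad, forces in N, time in s.
With the tool pointing down it reaches from about 0.325 to 0.775 m from the base axis. Payload 5.5 kg.
Tool frame: the origin (TCP) lies between the finger pads; the fingertips stand 8 mm ahead of it and the grasp point (between the pads) lies 11 mm behind it (tcp_to_tips is the distance from the TCP to the fingertips, in m); z points along the fingers, y is the line along which they close (so a half turn about z gives the same grasp; the last joint's range is limited). The gripper opens to 88 mm and grips with 3 to 60 N. Pads are 20 mm wide; open, the fingers measure 115 mm over their backs; the gripper's body (75 mm by 178 mm) begins 61 mm behind the grasp point.
Start: joints at [1.066, 0.091, 1.231, -0, 1.82, -0.057], TCP at [0.26, 0.541, 0.231] pointing down, gripper open.
Joint ranges: [-2.87, 2.87], [-0.86, 2.18], [0.17, 2.46], [-1.51, 4.65], [0.06, 2.69], [-2.65, 2.65]. Speed limits (rad/s): [2.57, 2.57, 3.01, 3.14, 3.14, 3.14].

### API

Orientations are given as a unit quaternion [w, x, y, z].
In Python, from bench import * gives the robot as it stands. Calls block until the motion is done:
- move_to(position, orientation): joint-space move of the TCP to a pose.
- move_l(position, speed=0.15, orientation=None): straight line of the TCP; orientation=None keeps the orientation; speed is the mean speed in m/s.
- movej(angles): joint-space move.
- gripper_open() and close(): open the fingers fully, or close them until they stop; the grip force is fixed at half the most.
- hold(seconds).
- inverse_kinematics(position, orientation): joint angles nearest the present ones, or None.
- state(): the state.
- get_image(name): name is "scene" or "top" or "wrist"; returns a dict with "frame" (480x640x3 uint8, blue, green, red), "depth" (480x640 float32, m along the optical axis (not along the pixel's ray), 0 where there is no reading), "camera_matrix" (3x3 intrinsics, pixels), "k1" (the pictures are not rectified: a ray, as slopes to the right and down, at radius r is drawn at 1 + k1 r^2 times it, then the intrinsics apply), "view" (4x4, takes a point from world to camera coordinates). Camera axes: x right, y up, looking along -z (the intrinsics and any distortion apply to the point x, -y, -z); pixel columns grow to the right and rows downward; lengths in m; the calibration is good to about 2 mm. A picture is of the moment at which its call begins.
A pose or a line that the arm cannot do raises IKError and nothing moves.
- job_done(): hands the job in; it is judged then, once.
The state is a dict: "time": time; "joint_pos": joint angles; "dq": joint speeds; "joint_torque": joint torques, N m; "ee_pos": TCP position; "ee_rot": TCP orientation; "ft_force": force on the tool from outside, world axes, zero at the start; "moment": the same for the moment, N m; "finger_gap": finger opening in m; "finger_force": force on a finger pad.
Only numpy, scipy, OpenCV 4.12 (cv2) and the standard library are available. Lean on these libraries where they do the work, as an engineer would, in place of code of your own. Each camera call takes 0.05 s, during which the arm holds its last target. There are 200 camera calls.

## Working session

There is one attempt and no reset: what is moved stays moved. The work goes in short steps, each a Python script; the robot and the scene stay as the last script left them, time stands still between calls to the robot, and variables do not carry over. Pictures are saved under pics/ and viewed, at most 10 in all, crops included, and the job is handed in when it is done.

```bash
mkdir -p pics
cat > h.py <<'E'
from bench import *
import numpy as np, cv2
def grab(n):
    im=get_image(n); np.savez('pics/%s.npz'%n,**{k:np.array(v) for k,v in im.items()}); return im
def world(im,u,v,z=None,depth=None):
    K=np.array(im['camera_matrix']);V=np.array(im['view']);k1=float(im['k1'])
    d=np.array([(u-K[0,2])/K[0,0],(v-K[1,2])/K[1,1]]);s=d.copy()
    for _ in range(20): s=d/(1+k1*(s@s))
    ray=np.array([s[0],-s[1],-1.]);R=V[:3,:3];c=-R.T@V[:3,3];w=R.T@ray
    t=depth if depth is not None else (z-c[2])/w[2]
    return c+t*w
E
python3 - <<'E'
from h import *
for n in('scene','top'):
    im=grab(n); cv2.imwrite('pics/%s0.png'%n,im['frame'])
    V=im['view'];print(n,-V[:3,:3].T@V[:3,3],im['k1'])
print(state())
E
```

```text
scene [ 0.01771703 -0.23637569  0.67775996] 0.03663192446512915
top [0.42459748 0.05384642 0.90781851] 0.011259312471254591
{'time': 0.1, 'joint_pos': array([ 1.06632050e+00,  9.17515508e-02,  1.23173554e+00, -1.18987087e-05,
        1.81979967e+00, -5.67023866e-02]), 'dq': array([-0.00023996, -0.00297354, -0.00326463,  0.00142214, -0.00090583,
        0.0001024 ]), 'joint_torque': array([ 2.32092651e-03, -4.47856808e+01, -4.07570350e+01,  6.99849310e-02,
        2.84322398e-02, -1.37202192e-04]), 'ee_pos': array([0.25966253, 0.5406282 , 0.22965601]), 'ee_rot': array([-2.29025506e-04,  2.22022351e-01,  9.75041208e-01, -8.15522719e-04]), 'ft_force': array([-0.10044642, -0.15962553,  0.0565714 ]), 'moment': array([-0.01914111, -0.04319816, -0.01792314]), 'finger_force': 0.0, 'finger_gap': 0.08767757161443286}
```

View pics/top0.png

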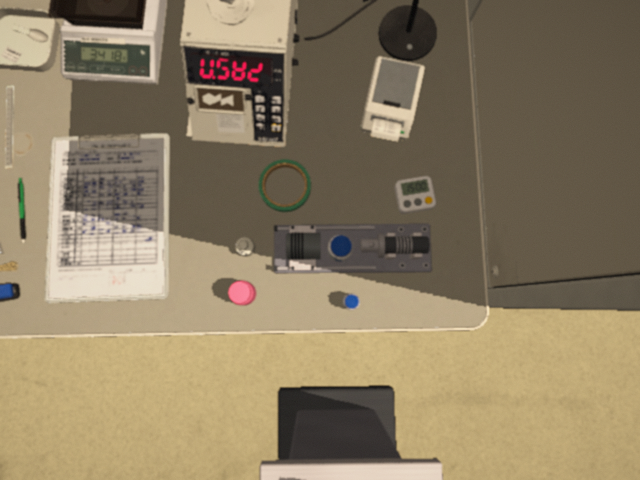

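View pics/scene0.png

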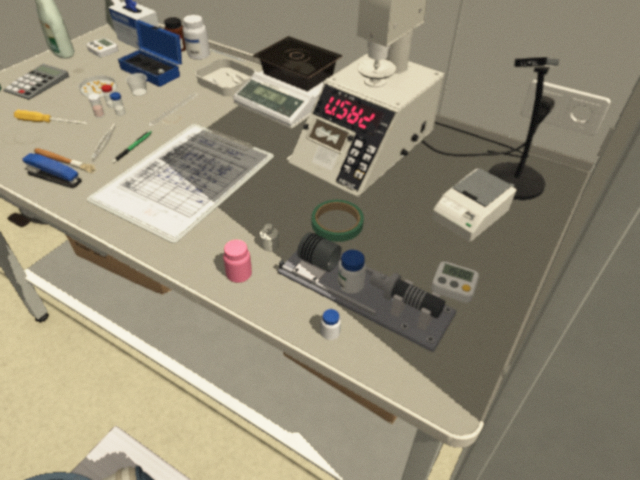

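The possible bottles are:
- White with a blue cap, on the stand: top (341,246), scene (352,270).
- Small white with a blue cap: top (351,301), scene (331,323).
- Pink: top (241,292), scene (237,260).

The one on the stand fits: it isn't pink, it's the larger of the two white ones, and it sits between nose and cap. I'll confirm with an enlarged crop and measure.

Run:
```python
from h import *
L=lambda n:dict(np.load('pics/%s.npz'%n))
t=L('top');s=L('scene')
a=cv2.resize(t['frame'][205:315,225:445],None,fx=3.6,fy=3.6,interpolation=cv2.INTER_CUBIC)[:,:792]
b=cv2.resize(s['frame'][220:350,220:470],None,fx=1.55,fy=1.55,interpolation=cv2.INTER_CUBIC)
o=np.zeros((600,800,3),np.uint8);o[:a.shape[0],:a.shape[1]]=a;o[398:398+b.shape[0],:b.shape[1]]=b[:202]
cv2.imwrite('pics/crop1.png',o)
hsv=cv2.cvtColor(t['frame'],cv2.COLOR_BGR2HSV)
m=cv2.inRange(hsv,(105,120,60),(130,255,255));n,_,st,c=cv2.connectedComponentsWithStats(m)
for i in range(1,n):
    if st[i,4]>40:
        u,v=c[i];d=t['depth'][int(v),int(u)];print('blue',c[i],st[i],d,world(t,u,v,depth=d),world(t,u,v,z=.076))
# stand from depth: height map
H=np.zeros((480,640));W=np.zeros((480,640,3))
for v in range(150,320):
    for u in range(200,460):
        W[v,u]=world(t,u,v,depth=t['depth'][v,u])
ok=(W[...,2]>.006)&(W[...,2]<.09)
n,lab,st,c=cv2.connectedComponentsWithStats(ok.astype(np.uint8))
for i in range(1,n):
    if st[i,4]>60:
        P=W[lab==i];print(st[i],c[i],P.mean(0).round(4),P.min(0).round(4),P.max(0).round(4))
        if st[i,4]>4000:
            r=cv2.minAreaRect((P[:,:2]*1000).astype(np.float32));print('stand rect',r)
for v in (236,246,256): print([round(float(W[v,u,2])*1000) for u in range(270,440,3)])
print(W[246,270:440:3,1].round(3))
```

```text
blue [340.82142857 245.49025974] [332 236  19  20 308] 0.8377347 [0.52326464 0.0096675  0.0749426 ] [0.52313938 0.00972359 0.076     ]
blue [  5.69411765 290.79411765] [  0 284  13  15 170] 0.8807099 [0.45725935 0.60973144 0.03025095] [0.45555663 0.58075223 0.076     ]
blue [351.328125  301.0859375] [346 295  12  13 128] 0.8562616 [ 0.42888456 -0.00798036  0.0423049 ] [ 0.42871766 -0.0055734   0.076     ]
[259 159  52  53 961] [284.53485952 184.65244537] [0.6466 0.1088 0.0168] [0.5971 0.0611 0.0061] [0.6962 0.1568 0.0222]
[ 395  176   42   38 1217] [415.29087921 194.31881676] [ 0.6229 -0.1333  0.0187] [ 0.5902 -0.1714  0.006 ] [ 0.6583 -0.0981  0.0249]
[ 274  224  158   49 7515] [352.36234198 248.13666001] [ 0.5233 -0.0133  0.0311] [ 0.4807 -0.1596  0.006 ] [0.5719 0.1302 0.0793]
stand rect ((526.5354614257812, -14.714645385742188), (289.6977844238281, 89.77124786376953), 89.18038940429688)
[236 237  20  20 295] [245.13559322 246.31186441] [0.5296 0.1798 0.0338] [0.5141 0.1649 0.0061] [0.5476 0.1972 0.052 ]
[229 280  28  26 555] [242.1981982  292.56396396] [0.4463 0.1811 0.0575] [0.4
[... 533 characters left out ...]
9, 62, 62, 60, 61, 63, 64, 62, 64, 65, 63, 63, 63, 62, 63, 61, -2, -2, 0]
[-3, -2, 11, 7, 8, 11, 63, 58, 62, 61, 59, 63, 61, 61, 61, 60, 61, 9, 12, 10, 21, 59, 61, 75, 73, 59, 58, 12, 13, 11, 6, 13, 8, 11, 12, 12, 48, 55, 56, 39, 53, 50, 9, 10, 11, 9, 10, 17, 50, 53, 55, 11, 10, 10, 2, -3, -1]
[ 0.138  0.133  0.126  0.121  0.115  0.109  0.1    0.095  0.09   0.085
  0.08   0.075  0.069  0.064  0.059  0.054  0.049  0.043  0.037  0.032
  0.028  0.023  0.018  0.013  0.008  0.003 -0.003 -0.008 -0.018 -0.024
 -0.029 -0.03  -0.035 -0.04  -0.045 -0.05  -0.056 -0.06  -0.065 -0.071
 -0.076 -0.082 -0.087 -0.092 -0.097 -0.102 -0.107 -0.112 -0.118 -0.123
 -0.128 -0.133 -0.138 -0.144 -0.164 -0.17  -0.175]
```

View pics/crop1.png

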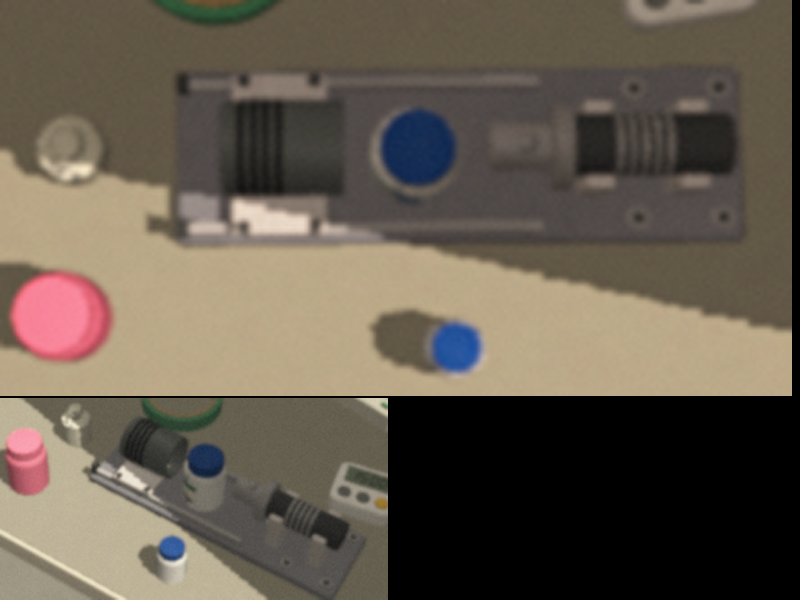

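The crop confirms it: the target is the larger white bottle with the blue cap, standing on the plate between nose and cap, with the smaller twin in front of the stand. Next I'll pick it up, gripping across x.

```bash
cat >> h.py <<'E'
def down(deg):
    p=np.radians((deg+90)/2); return [0,np.cos(p),np.sin(p),0]
def rep(tag):
    s=state();print(tag,round(s['time'],2),s['ee_pos'].round(4),'gap',round(s['finger_gap'],4),'ff',round(s['finger_force'],1),'F',s['ft_force'].round(1));return s
E
python3 - <<'E'
from h import *
q=down(-0.8)
move_to([.5235,.0097,.16],q);rep('above')
im=grab('wrist');cv2.imwrite('pics/w1.png',im['frame'])
move_l([.5235,.0097,.036],.12);rep('down')
close();rep('closed')
move_l([.5235,.0097,.15],.12);s=rep('lifted')
im=grab('wrist');cv2.imwrite('pics/w2.png',cv2.hconcat([cv2.imread('pics/w1.png'),im['frame']])[:,:,:]) 
x=cv2.imread('pics/w2.png');cv2.imwrite('pics/w2.png',cv2.resize(x,(800,300),interpolation=cv2.INTER_AREA))
E
```

```text
above 2.24 [0.5236 0.0105 0.1602] gap 0.0876 ff 0.0 F [-0.2  0.1 -0. ]
down 3.48 [0.5241 0.0097 0.037 ] gap 0.0878 ff 0.0 F [-0.8 -0.3  1.7]
closed 4.24 [0.5235 0.0097 0.036 ] gap 0.0421 ff 30.0 F [ 0.4 -0.4 -0.3]
lifted 5.34 [0.523  0.0097 0.1489] gap 0.0421 ff 30.0 F [ 0.2 -0.1 -1. ]
```

View pics/w2.png

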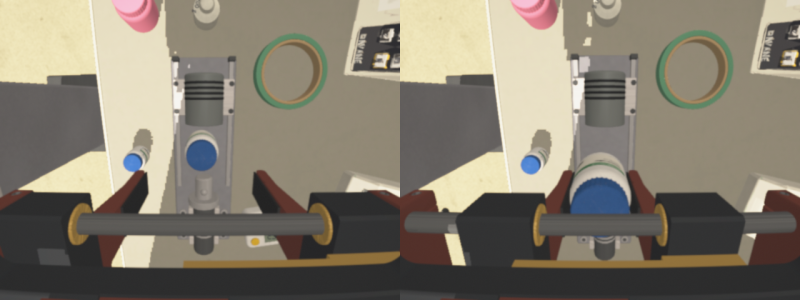

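The left half shows the approach and the right half the bottle (blue cap, about (600,195)) upright between the fingers and clear of the stand. I'll set it on the free table in front, between the small bottle and the pink one, with the fingers turned to close along y.

Run:
```python
from h import *
q=down(90)
move_to([.43,.085,.14],q);f0=rep('above')['ft_force'][2]
move_l([.43,.085,.031],.1)
z=.031
while z>.023:
    move_l([.43,.085,z],.02);hold(.1);f=state()['ft_force'][2]-f0
    if f>1.5: break
    z-=.001
rep('contact %.3f %.1f'%(z,f))
gripper_open();hold(.2);rep('open')
move_l([.43,.085,.14],.12)
q=down(-.8);move_to([.5275,.15,.2],q)
for n in('scene','wrist','top'):
    im=grab(n)
    cv2.imwrite('pics/%s2.png'%n,im['frame'])
a,b=[cv2.resize(cv2.imread('pics/%s2.png'%n),(400,300),interpolation=cv2.INTER_AREA) for n in('scene','wrist')]
cv2.imwrite('pics/v2.png',cv2.hconcat([a,b]))
rep('end')
```

```text
above 6.67 [0.4301 0.0849 0.1398] gap 0.0424 ff 30.0 F [0.2 0.3 0.1]
contact 0.025 4.9 10.37 [0.4301 0.085  0.026 ] gap 0.0427 ff 30.0 F [-1.5 -0.2  5.1]
open 11.42 [0.43  0.085 0.025] gap 0.0879 ff 0.0 F [ 0.   0.4 -0.2]
end 14.17 [0.5273 0.1498 0.1999] gap 0.088 ff 0.0 F [0.6 0.9 0.3]
```

View pics/v2.png

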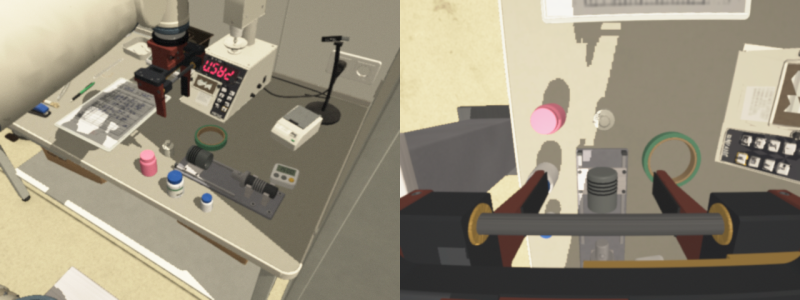

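The bottle stands upright on the table at scene crop (175,183), clear of the stand, and the bystanders haven't moved. Next I'll locate the cap by depth from this view, grip it across x and slide it home.

Run:
```python
from h import *
im=dict(np.load('pics/wrist.npz'))
P=np.array([world(im,u,v,depth=im['depth'][v,u]) for v in range(200,345,2) for u in range(250,400,2)])
C=P[(P[:,2]>.055)&(P[:,2]<.08)&(abs(P[:,0]-.527)<.035)&(P[:,1]>.03)&(P[:,1]<.125)]
lo,hi=np.percentile(C[:,:2],[1,99],axis=0);print(len(C),lo.round(4),hi.round(4),np.median(C,0).round(4))
x=(lo[0]+hi[0])/2
if not .522<x<.533: x=.5278
y=.079
e=np.array([np.sin(np.radians(.8)),np.cos(np.radians(.8)),0])
p=np.array([x,y,.037])
move_to(p+[0,0,.09],down(-.8))
move_l(p,.12);rep('down');close();rep('closed')
f0=state()['ft_force']@e
d=0
move_l(p-.085*e,.1);d=.085;rep('slid')
while d<.125:
    d+=.002;move_l(p-d*e,.04);hold(.05);f=state()['ft_force']@e-f0
    print(round(d,3),round(f,1),end='; ')
    if f>22: break
hold(.3);rep('end')
```

```text
720 [0.5064 0.0465] [0.5505 0.1054] [0.5288 0.0791 0.0685]
down 15.56 [0.5292 0.0792 0.0381] gap 0.0878 ff 0.0 F [ 0.5  0.1 -0.2]
closed 16.27 [0.529 0.079 0.037] gap 0.0465 ff 30.0 F [ 4.1  0.7 -2.1]
slid 17.27 [ 0.5282 -0.0066  0.0371] gap 0.0464 ff 30.0 F [ 7.  -2.  -3.4]
0.087 -0.8; 0.089 -0.6; 0.091 1.0; 0.093 4.3; 0.095 5.3; 0.097 4.8; 0.099 -1.1; 0.101 -2.6; 0.103 4.8; 0.105 10.7; 0.107 17.5; 0.109 22.2; end 21.18 [ 0.528  -0.0233  0.0371] gap 0.0463 ff 30.0 F [ 7.4 23.1 -2. ]
```

The force trace shows the ball's bump (about 5 N), the snap (negative), then a hard stop at the collar. I'll release, back off and check.

Run:
```python
from h import *
gripper_open();p=state()['ee_pos']
move_l([p[0],p[1],.16],.12)
move_to([.4,.36,.25],down(30))
t=grab('top');s=grab('scene');rep('end')
P=np.array([world(t,u,v,depth=t['depth'][v,u]) for v in range(225,275) for u in range(270,440)])
C=P[(P[:,2]>.066)&(abs(P[:,0]-.527)<.02)];print('cap y',np.percentile(C[:,1],[1,99]).round(4))
a=cv2.resize(t['frame'][165:315,225:445],(800,545),interpolation=cv2.INTER_CUBIC);cv2.imwrite('pics/fin.png',a)
```

```text
end 24.79 [0.4007 0.3591 0.2496] gap 0.0878 ff 0.0 F [ 0.5  0.6 -0. ]
cap y [-0.0654  0.0022]
```

View pics/fin.png

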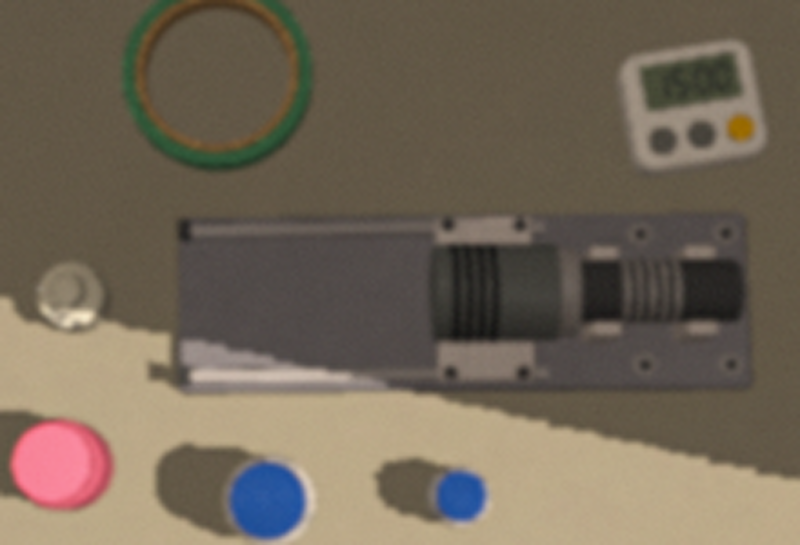

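The cap rim at (560,290) sits against the collar at (570,290). The bottle at (268,500) stands upright on bare table, and the timer, tape roll and weight are where they started.

```bash
python3 -c "
from bench import *
print(job_done())"
```

```text
the job is handed in; nothing more can be done
None
```

The bottle stands upright on the bare table, the cap is pressed home against the collar, the timer, tape roll and weight were left alone, and the job is handed in at about 25 s of the 48 s limit (no verdict was returned).

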